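# Find the backed board of a printer cover and drive its rivet

### The arm

A 6-joint arm with a two-finger parallel gripper is mounted at the origin on the work surface. World frame = base frame: x ahead of the robot, y to its left, z up, the work surface at z = 0. Lengths are in m, angles in rad, forces in N, time in s.
With the tool pointing down it reaches from about 0.35 to 0.725 m from the base axis. Payload 4.3 kg.
Tool frame: the origin (TCP) lies on the centre line of the jaws, within the pads' length; the fingertips stand 19 mm ahead of it and the grasp point (between the pads) is the TCP; z points along the fingers, y is the line along which they close (so a half turn about z gives the same grasp; the last joint's range is limited). The gripper opens to 85 mm and grips with 20 to 120 N. Pads are 22 mm wide; open, the fingers measure 114 mm over their backs; the gripper's body (76 mm by 85 mm) begins 54 mm behind the grasp point. The pads swing forward as they close: fully open they stand 13 mm farther back than shut.
Start: joints at [-1.387, 0.377, 0.081, 1.274, 0, 1.46], TCP at [0.167, -0.55, 0.25] pointing down, gripper open.
Joint ranges: [-2.72, 2.72], [-0.84, 1.66], [-1.02, 1.22], [-1.77, 2.12], [-1.37, 1.28], [-3.14, 3.14]. Speed limits (rad/s): [2.57, 2.57, 3.14, 3.14, 3.14, 3.14].

### API

Orientations are given as a rotation vector (axis times angle).
In Python, from station import manip gives the robot as it stands. The module is installed in compiled form; this text tells all that it offers.
- The arm moves only by the tool move_arm, never from a script. Its argument "moves" is a list of rows, each a list of 7 numbers: the turn, a rotation vector about the tool's x, y, z in units of 360 degrees (1.0 is 360 degrees), then the shift along the tool's x, y, z in units of 80 cm (1.0 is 80 cm), then the finger opening in mm, from 0 to 85.4. A call has 1 to 5 rows; each row is the pose to reach, as a shift and turn from the pose commanded when the call began, along the tool's axes at that moment, turning the shorter way round; what a row does not reach only later rows make up. A row lasts 1/12 s, in which the tool goes at most 41.7 mm and 7.16 degrees, less where a joint would pass 70% of its speed; a pose out of reach is approached as far as the arm can. A call with a number of a shift or a turn outside -1 to 1 is refused whole. A call with a gripper value outside its range is refused whole. The fingers move at their own pace and stop on an object; "grip_force" is the grip in N (left out, the last holds). Time passes only in rows, so rows that repeat a pose let the fingers close. It gives the time, the measured TCP pose, the force, the opening and the grip force at its end, in the units of the state.
- manip.get_state(): the state, without advancing time (a new reading comes with each control period).
- manip.get_image(name): name is "side" or "top"; returns (picture, depth): 384x512x3 uint8, red, green, blue; 384x512 float32, m along the optical axis (not along the pixel's ray), 0 where there is no reading.
- manip.camera_info(name): a dict with "fx", "fy", "cx", "cy" (pixels), "position" and "orientation" of the camera in the world. Camera axes: x right, y down, z forward; pixel columns grow to the right and rows downward; lengths in m; the calibration is good to about 2 mm. A picture is of the moment at which its call begins. camera_info takes no time and is no camera call.
- manip.hand_in(): hands the job in; it is judged then, once.
The state is a dict: "clock": time; "q": joint angles; "joint_vel": joint speeds; "effort": joint torques, N m; "eef_pos": TCP position; "tool_rot": TCP orientation; "ft_force": force on the tool from outside, world axes, zero at the start; "torque": the same for the moment, N m; "opening": opening from 0.0 (shut) to 1.0 (fully open); "gripper_force": force on a finger pad.
Only numpy, scipy, OpenCV 4.12 (cv2) and the standard library are available. Lean on these libraries where they do the work, as an engineer would, in place of code of your own. Each camera call takes 0.05 s, during which the arm holds its last target. There are 200 camera calls.

### The job

Fasten the white cover panel to the tall bar hidden behind one of its three boards; the bar's ends stick out at both sides of the frame, and the other two boards have only low flat strips under them. First press lightly on a board without the tall bar, so that you feel it give clearly (about 5 mm), and let it spring back; then go along to the board that the tall bar makes firm and push its rivet fully home. Leave the other two rivets standing up as they are, and do not shove the bar out of place.

Things in the scene. Friction and masses are not known exactly. Their poses are not given: they have to be found in the camera images.
- rivet_a_top (a point): Grey push rivet at the centre of the left (+y) board: head 24 mm wide, 5 mm thick, standing 8 mm proud of the board. It slides straight down at about 9 N, is home when its head meets the board, and stays where left. Point: centre of the head's top, 59 mm above the table, 13 mm above the board; x axis along the board, y across the boards, z up.
- rivet_b_top (a point): Like rivet a, on the middle board. The panel: three white boards side by side, each 198 mm along x, 82 mm along y, 6 mm thick, 85 mm centre to centre, tops 46 mm above the table, in an aluminium frame 242 x 298 mm whose rim stands 4 mm above them. Panel and bars turn together, up to 0.3 rad.
- rivet_c_top (a point): Like rivet a, on the right (-y) board. A board with nothing behind it springs straight down under a push anywhere on it: it starts to give at about 1 N, is 5 mm down at 3.5 N, reaches its 12 mm stop at 7 N, and springs back when let go. The board over the tall bar gives only about 1 mm, then is firm.
- bar_mid (a point): Tall aluminium bar lying loose under and along one board: 310 mm long (x axis), 36 wide, 39 high, slotted ends showing 34 mm beyond the frame at both ends, top 1 mm below the board. Point: middle of its top face, within 15 mm of straight below that board's rivet. Under the other boards lie flat strips 310 x 20 x 10 mm, too low to support them.

How it is judged:
By the outcome, as a careful person would: the job done as asked, in the order asked, and still so for the second after the job is handed in, with the robot touching nothing.
It also fails if it takes over 40 s, if anything falls off the work surface, if the arm or the gripper's body presses on something with over 40 N, if the wrist force passes 120 N, or if a joint passes its speed limit or range.

## Working session

There is one attempt and no reset: what is moved stays moved. The work goes in short steps, Python scripts to look and compute and a tool call to move; the robot and the scene stay as the last step left them, time stands still between calls to the robot, and variables do not carry over. Pictures are saved under pics/ and viewed, at most 10 in all, crops included, and the job is handed in when it is done.

Besides the shell and the picture viewer there is one more tool, called as name(argument=value, ...), one argument or row to a line, values as JSON. move_arm: Moves the arm, as the interface text tells. Shifts and turns lie within -1 to 1; 1 stands for 80 cm of shift or 360 degrees of turn. Its arguments: {"type":"object","properties":{"moves":{"type":"array","items":{"type":"array","items":{"type":"number"}}},"grip_force":{"type":"number"}},"required":["moves"]}

```bash
mkdir -p pics; cat > h.py <<'E'
import numpy as np, cv2
from scipy.spatial.transform import Rotation as R
from station import manip
def cam(n):
    i=manip.camera_info(n); o=np.array(i["orientation"],float)
    M=o if o.shape==(3,3) else (R.from_rotvec(o).as_matrix() if o.size==3 else R.from_quat(o).as_matrix())
    return i,M
def world(n,d):
    i,M=cam(n); v,u=np.mgrid[:384,:512]
    p=np.stack([(u-i["cx"])/i["fx"]*d,(v-i["cy"])/i["fy"]*d,d],-1)
    return p@M.T+np.array(i["position"])
E
python3 - <<'E'
from h import *
print(manip.get_state())
for n in("top","side"):
    print(manip.camera_info(n))
    im,d=manip.get_image(n); np.savez(n,im=im,d=d)
    cv2.imwrite(f"pics/{n}0.png",im[:,:,::-1])
    w=world(n,d); print(n,[np.round(w[v,u],3) for v,u in((192,256),(300,256),(192,350))])
E
```

```text
{'clock': 0.0, 'q': array([-1.38729226e+00,  3.78082761e-01,  7.96082874e-02,  1.27440057e+00,
       -1.13404045e-05,  1.46050544e+00]), 'joint_vel': array([-0.00181129,  0.00135614, -0.00066027,  0.00114058,  0.00136151,
       -0.0007635 ]), 'effort': array([ 5.27740394e-04, -4.63610101e+01,  2.69870621e+01,  2.09687190e-02,
        6.00575572e-05, -5.09264439e-06]), 'eef_pos': array([ 0.16640481, -0.54973956,  0.24934278]), 'tool_rot': array([-3.10570301e+00, -4.59530088e-01,  1.37213382e-04]), 'ft_force': array([-0.03097714,  0.49994328, -0.78248633]), 'torque': array([ 0.01160949, -0.05205714, -0.00281672]), 'gripper_force': 0.0, 'opening': 0.9988961951563209}
{'fx': 401.5467185293176, 'fy': 401.5467185293176, 'cx': 250.38649220502018, 'cy': 197.91893593071825, 'position': array([0.516971  , 0.05690781, 0.74039474]), 'orientation': array([-2.16772358,  2.21927525, -0.17009943])}
top [array([0.598, 0.009, 0.045]), array([0.407, 0.011, 0.   ]), array([ 0.599, -0.171,  0.002])]
{'fx': 407.35152862105997, 'fy': 407.35152862105997, 'cx': 252.12120644626066, 'cy': 191.6633551512449, 'position': array([ 0.34269317, -0.3498946 ,  0.59155049]), 'orientation': array([-2.3399136 ,  0.59669266, -0.24237151])}
side [array([0.592, 0.08 , 0.048]), array([ 0.489, -0.104,  0.044]), array([ 0.777,  0.03 , -0.   ])]
```

View pics/top0.png

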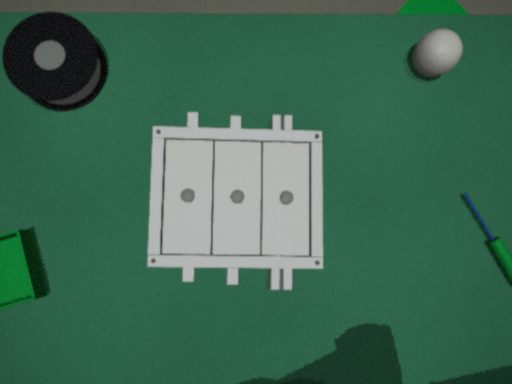

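View pics/side0.png

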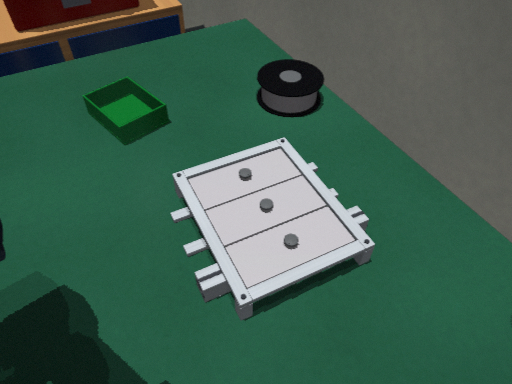

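The top view shows the rivets at about (188,195), (237,197) and (286,197). The slotted tall bar ends show at (283,122) and (282,279), under the right-hand (-y) board, c. The side view agrees, with the thick slotted end at (212,280). Next I'll measure these points.

```bash
python3 - <<'E'
from h import *
for n,pts in(("top",[(188,195),(237,197),(286,197)]),("side",[(245,174),(266,205),(291,240)])):
    z=np.load(n+".npz"); w=world(n,z["d"]); g=z["im"].mean(2); i,M=cam(n); pos=np.array(i["position"])
    for u,v in pts:
        s=np.s_[v-14:v+15,u-14:u+15]
        m=((g[s]<150)).astype(np.uint8)
        k,l,st,c=cv2.connectedComponentsWithStats(m); 
        j=1+np.argmin([np.hypot(*(c[q]-14)) for q in range(1,k)])
        cu,cv=c[j]+[u-14,v-14]
        ww=w[s][l==j]
        ray=M@np.array([(cu-i["cx"])/i["fx"],(cv-i["cy"])/i["fy"],1]); 
        print(n,(cu,cv),st[j],"ray@.059",np.round(pos+ray*(.059-pos[2])/ray[2],4),"top pts",np.round(np.mean(ww[ww[:,2]>.053],0),4),np.ptp(ww[ww[:,2]>.053],0).round(3),"zmax",ww[:,2].max().round(4))
z=np.load("top.npz"); w=world("top",z["d"])
for nm,us,vs in(("a",(188,),(116,276)),("b",(235,),(122,278)),("c",(277,288),(120,282))):
    for v in vs: print(nm,v,[np.round(w[v,u],4) for u in us])
for u,v in((158,132),(317,136),(153,261),(317,263)): print("corner",np.round(w[v,u],4))
for u,v in((237,160),(237,235),(286,160),(286,235)): print("board",np.round(w[v,u],4))
E
```

```text
top (np.float64(187.320987654321), np.float64(194.98148148148147)) [  6   7  15  15 162] ray@.059 [0.5936 0.1268 0.059 ] top pts [0.5929 0.1261 0.0682] [0.089 0.082 0.685] zmax 0.7404
top (np.float64(236.85333333333332), np.float64(196.07333333333332)) [  7   7  14  13 150] ray@.059 [0.59   0.0429 0.059 ] top pts [0.5896 0.0427 0.0642] [0.084 0.025 0.685] zmax 0.7404
top (np.float64(285.9805194805195), np.float64(197.28571428571428)) [  8   8  14  14 154] ray@.059 [ 0.5861 -0.0413  0.059 ] top pts [ 0.5869 -0.0418  0.0592] [0.021 0.022 0.008] zmax 0.063
side (np.float64(244.93661971830986), np.float64(174.07746478873239)) [  8   8  13  13 142] ray@.059 [0.5905 0.1199 0.059 ] top pts [0.5923 0.1235 0.0589] [0.022 0.021 0.008] zmax 0.0621
side (np.float64(266.0759493670886), np.float64(205.22151898734177)) [  8   8  14  14 158] ray@.059 [0.5869 0.036  0.059 ] top pts [0.5867 0.0355 0.0634] [0.258 0.401 0.538] zmax 0.5916
side (np.float64(290.7291666666667), np.float64(241.09895833333334)) [  7   8  15  16 192] ray@.059 [ 0.5837 -0.0479  0.059 ] top pts [ 0.582  -0.0499  0.0665] [0.255 0.318 0.537] zmax 0.5916
a 116 [array([0.7458, 0.1289, 0.012 ])]
a 276 [array([0.4541, 0.1319, 0.012 ])]
b 122 [array([0.7342, 0.0422, 0.0096])]
b 278 [array([0.4478, 0.0485, 0.0104])]
c 120 [array([ 0.7278, -0.0327,  0.0409]), array([ 0.728 , -0.0527,  0.0395])]
c 282 [array([ 0.4416, -0.0233,  0.0402]), array([ 0.4408, -0.0427,  0.0381])]
corner [0.7045 0.1764 0.0547]
corner [ 0.6946 -0.1013  0.0522]
corner [0.4842 0.1855 0.0534]
corner [ 0.4727 -0.0918  0.0517]
board [0.6548 0.0409 0.0472]
board [0.524  0.0439 0.0447]
board [ 0.6537 -0.0456  0.0458]
board [ 0.5218 -0.0409  0.0463]
```

The bar under board c is confirmed, with its top at 0.040 m. I'll press board b at about (0.54, 0.045), clear of its rivet, then push rivet c at about (0.586, -0.043). First I move over there with the fingers shut.

move_arm(
  moves=[
    [0,0,0,0.033,-0.029,0,0],
    [0,0,0,0.066,-0.058,0,0],
    [0,0,0,0.1,-0.086,0,0],
    [0,0,0,0.133,-0.115,0,0],
    [0,0,0,0.166,-0.144,0,0],
  ],
)

```text
clock: 0.52
eef_pos: [0.2606, -0.3999, 0.2498]
tool_rot: [-3.107, -0.459, 0.0]
ft_force: [1.8, 0.5, 0.6]
opening: 0.303
gripper_force: 0.0
```

move_arm(
  moves=[
    [0,0,0,0.033,-0.029,0,0],
    [0,0,0,0.066,-0.058,0,0],
    [0,0,0,0.1,-0.086,0,0],
    [0,0,0,0.133,-0.115,0,0],
    [0,0,0,0.166,-0.144,0,0],
  ],
)

```text
clock: 0.93
eef_pos: [0.3544, -0.2512, 0.25]
tool_rot: [-3.107, -0.459, 0.0]
ft_force: [0.6, -0.3, -0.2]
opening: 0.0
gripper_force: 0.0
```

move_arm(
  moves=[
    [0,0,0,0.033,-0.029,0,0],
    [0,0,0,0.066,-0.058,0,0],
    [0,0,0,0.1,-0.086,0,0],
    [0,0,0,0.133,-0.115,0,0],
    [0,0,0,0.166,-0.144,0,0],
  ],
)

```text
clock: 1.35
eef_pos: [0.4481, -0.1025, 0.25]
tool_rot: [-3.108, -0.46, 0.001]
ft_force: [-0.5, -0.9, -0.2]
opening: 0.0
gripper_force: 0.0
```

move_arm(
  moves=[
    [0,0,0,0.033,-0.029,0,0],
    [0,0,0,0.066,-0.058,0,0],
    [0,0,0,0.1,-0.086,0,0],
    [0,0,0,0.133,-0.115,0,0],
    [0,0,0,0.166,-0.144,0,0],
  ],
)

```text
clock: 1.77
eef_pos: [0.5418, 0.0462, 0.2498]
tool_rot: [3.108, 0.46, -0.001]
ft_force: [1.2, -0.4, -0.0]
opening: 0.001
gripper_force: 0.0
```

move_arm(
  moves=[
    [0,0,0,0,0,0.045,0],
    [0,0,0,0,0,0.09,0],
    [0,0,0,0,0,0.135,0],
    [0,0,0,0,0,0.17,0],
    [0,0,0,0,0,0.194,0],
  ],
)

```text
clock: 2.18
eef_pos: [0.5389, 0.0448, 0.0914]
tool_rot: [-3.107, -0.46, 0.008]
ft_force: [-0.0, 0.3, 0.2]
opening: 0.003
gripper_force: 0.0
```

move_arm(
  moves=[
    [0,0,0,0,0,0.005,0],
    [0,0,0,0,0,0.01,0],
    [0,0,0,0,0,0.015,0],
    [0,0,0,0,0,0.015,0],
    [0,0,0,0,0,0.015,0],
  ],
)

```text
clock: 2.6
eef_pos: [0.5426, 0.0444, 0.0843]
tool_rot: [3.107, 0.46, 0.004]
ft_force: [0.5, 0.1, 0.4]
opening: 0.002
gripper_force: 0.0
```

```bash
python3 - <<'E'
from h import *
im,d=manip.get_image("side"); cv2.imwrite("pics/side1.png",cv2.resize(im[100:330,120:400,::-1],None,fx=2,fy=2))
for _ in range(6):
    manip.get_image("top"); s=manip.get_state(); print(s["clock"],s["eef_pos"].round(4),s["ft_force"].round(2))
E
```

```text
2.7 [0.5426 0.0444 0.0844] [-0.38  1.34 -0.35]
2.75 [0.5424 0.0444 0.0842] [-0.15 -0.43  0.16]
2.8 [0.5423 0.0445 0.084 ] [0.64 0.34 1.38]
2.85 [0.5421 0.0444 0.0838] [-0.3  -0.69 -0.45]
2.9 [0.5419 0.0444 0.0836] [-0.71  0.43  0.5 ]
2.95 [0.5418 0.0444 0.0835] [ 0.98  0.86 -0.06]
```

View pics/side1.png

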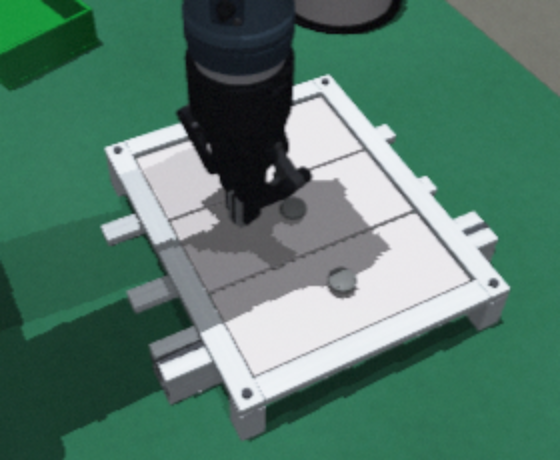

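The shut fingertips, near (245,220) in the crop, are above board b about 45 mm from its rivet at (293,208). I'll descend in small steps and watch the force.

move_arm(
  moves=[
    [0,0,0,0,0,0.006,0],
    [0,0,0,0,0,0.012,0],
    [0,0,0,0,0,0.018,0],
    [0,0,0,0,0,0.02,0],
    [0,0,0,0,0,0.02,0],
  ],
)

```text
clock: 3.37
eef_pos: [0.5407, 0.0445, 0.066]
tool_rot: [-3.108, -0.46, 0.003]
ft_force: [0.2, -0.1, -0.5]
opening: -0.001
gripper_force: 0.0
```

```bash
cat > f.py <<'E'
from h import *
F=[]
for _ in range(8):
    manip.get_image("top"); s=manip.get_state(); F.append(s["ft_force"])
print(s["clock"],s["eef_pos"].round(4),np.mean(F,0).round(2))
E
python3 f.py
```

```text
3.7667 [0.5417 0.0445 0.0673] [-0.09 -0.01 -0.18]
```

move_arm(
  moves=[
    [0,0,0,0,0,0.002,0],
    [0,0,0,0,0,0.004,0],
    [0,0,0,0,0,0.005,0],
    [0,0,0,0,0,0.005,0],
  ],
)

```text
clock: 4.1
eef_pos: [0.5418, 0.0445, 0.0631]
tool_rot: [3.108, 0.46, 0.001]
ft_force: [0.6, 0.9, 2.0]
opening: -0.003
gripper_force: 1.0
```

```bash
python3 f.py
```

```text
4.5 [0.5418 0.0444 0.0632] [ 0.76 -0.36  2.07]
```

move_arm(
  moves=[
    [0,0,0,0,0,0.002,0],
    [0,0,0,0,0,0.004,0],
    [0,0,0,0,0,0.004,0],
  ],
)

```text
clock: 4.75
eef_pos: [0.5418, 0.0444, 0.0598]
tool_rot: [3.108, 0.46, 0.001]
ft_force: [1.0, 0.6, 4.4]
opening: -0.002
gripper_force: 1.8
```

```bash
python3 f.py; python3 - <<'E'
from h import *
im,d=manip.get_image("top"); w=world("top",d)
print("b far/near",np.median(w[150:165,225:250,2]),np.median(w[240:250,218:225,2]),"a",np.median(w[150:165,175:200,2]),"c",np.median(w[150:165,275:300,2]))
E
```

```text
5.15 [0.5418 0.0445 0.06  ] [1.01 0.05 3.5 ]
b far/near 0.5305778214927475 0.5548309348736249 a 0.5359842161175792 c 0.530190065601871
```

Board b gives about 5 mm at 3.5 N, so it isn't supported. I'll let it spring back and lift.

move_arm(
  moves=[
    [0,0,0,0,0,-0.006,0],
    [0,0,0,0,0,-0.013,0],
    [0,0,0,0,0,-0.035,0],
    [0,0,0,0,0,-0.06,0],
    [0,0,0,0,0,-0.075,0],
  ],
)

```text
clock: 5.62
eef_pos: [0.5408, 0.0445, 0.1211]
tool_rot: [-3.108, -0.46, 0.002]
ft_force: [1.1, -0.0, -0.4]
opening: 0.004
gripper_force: 0.0
```

```bash
python3 f.py; python3 - <<'E'
from h import *
im,d=manip.get_image("side"); w=world("side",d)
z=np.load("side.npz"); w0=world("side",z["d"])
for n,(u,v) in dict(a=(225,187),a2=(275,165),b2=(300,190),b1=(228,228),c1=(255,260),c2=(320,225)).items():
    s=np.s_[v-3:v+4,u-3:u+4]; print(n,np.median(w0[s][...,2]).round(4),np.median(w[s][...,2]).round(4))
p=np.array([.586,-.043,.085]); st=manip.get_state(); Rm=R.from_rotvec(st["tool_rot"]).as_matrix()
print(Rm.T@(p-st["eef_pos"])/.8)
E
```

```text
6.0167 [0.5404 0.0445 0.1186] [ 0.22  0.04 -0.05]
a 0.0469 0.0469
a2 0.0469 0.0467
b2 0.0467 0.0469
b1 0.0471 0.0468
c1 0.0468 0.0468
c2 0.0466 0.0469
[0.02278412 0.12112745 0.04207593]
```

Board b has sprung back to its old height. Now I move over rivet c.

move_arm(
  moves=[
    [0,0,0,0.005,0.03,0,0],
    [0,0,0,0.011,0.06,0,0],
    [0,0,0,0.016,0.09,0.01,0],
    [0,0,0,0.022,0.121,0.025,0],
    [0,0,0,0.022,0.121,0.036,0],
  ],
)

```text
clock: 6.48
eef_pos: [0.5886, -0.047, 0.0902]
tool_rot: [3.106, 0.453, 0.003]
ft_force: [-0.0, 0.7, 1.0]
opening: 0.004
gripper_force: 0.0
```

```bash
python3 f.py; python3 - <<'E'
from h import *
im,d=manip.get_image("side"); cv2.imwrite("pics/side2.png",cv2.resize(im[140:320,180:400,::-1],None,fx=3,fy=3))
E
```

```text
6.8833 [ 0.5864 -0.0423  0.0917] [-0.23  0.34 -0.29]
```

View pics/side2.png

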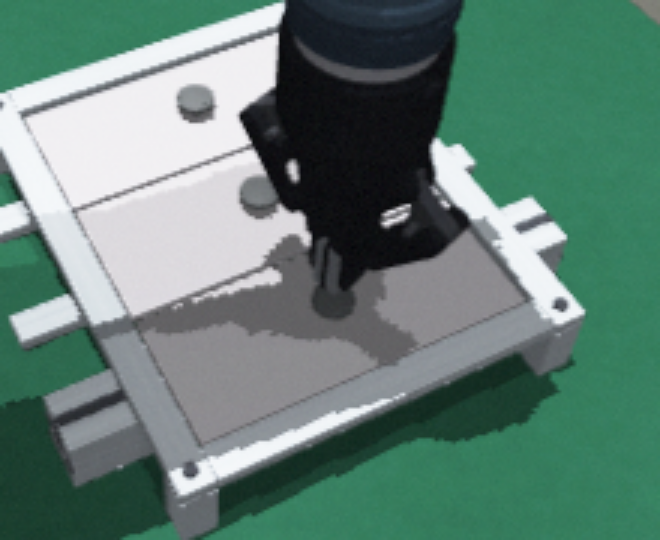

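The fingertip, near (340,280), is about 13 mm above rivet c at (333,300) and lined up with it. I'll push down in steps.

move_arm(
  moves=[
    [0,0,0,0,0,0.005,0],
    [0,0,0,0,0,0.01,0],
    [0,0,0,0,0,0.014,0],
    [0,0,0,0,0,0.017,0],
    [0,0,0,0,0,0.02,0],
  ],
)

```text
clock: 7.35
eef_pos: [0.5861, -0.0429, 0.0754]
tool_rot: [-3.107, -0.46, 0.001]
ft_force: [-2.8, 1.6, 10.2]
opening: -0.002
gripper_force: 4.6
```

```bash
python3 f.py
```

```text
7.75 [ 0.5861 -0.0429  0.0751] [-1.71  1.13  2.81]
```

move_arm(
  moves=[
    [0,0,0,0,0,0.002,0],
    [0,0,0,0,0,0.004,0],
    [0,0,0,0,0,0.006,0],
    [0,0,0,0,0,0.006,0],
  ],
)

```text
clock: 8.08
eef_pos: [0.5861, -0.0429, 0.0707]
tool_rot: [-3.108, -0.46, 0.0]
ft_force: [-2.9, 1.7, 6.7]
opening: 0.001
gripper_force: 3.3
```

```bash
python3 f.py
```

```text
8.4833 [ 0.5861 -0.0429  0.0707] [-3.27  1.53  6.32]
```

move_arm(
  moves=[
    [0,0,0,0,0,0.001,0],
    [0,0,0,0,0,0.002,0],
    [0,0,0,0,0,0.002,0],
  ],
)

```text
clock: 8.73
eef_pos: [0.5861, -0.043, 0.0693]
tool_rot: [-3.108, -0.46, 0.0]
ft_force: [-3.8, 0.9, 7.1]
opening: 0.001
gripper_force: 3.8
```

```bash
python3 f.py
```

```text
9.1333 [ 0.5862 -0.0429  0.0692] [-3.79  1.21  7.63]
```

move_arm(
  moves=[
    [0,0,0,0,0,0.001,0],
    [0,0,0,0,0,0.001,0],
    [0,0,0,0,0,0.001,0],
  ],
)

```text
clock: 9.38
eef_pos: [0.5862, -0.0429, 0.069]
tool_rot: [3.108, 0.46, 0.0]
ft_force: [-5.0, 1.6, 10.9]
opening: 0.004
gripper_force: 5.6
```

```bash
python3 f.py
```

```text
9.7833 [ 0.5862 -0.0429  0.069 ] [-4.85  1.2  11.14]
```

move_arm(
  moves=[
    [0,0,0,0,0,0.001,0],
    [0,0,0,0,0,0.001,0],
    [0,0,0,0,0,0.001,0],
  ],
)

```text
clock: 10.03
eef_pos: [0.5862, -0.0429, 0.0689]
tool_rot: [3.107, 0.46, 0.001]
ft_force: [-7.1, 1.6, 16.1]
opening: -0.003
gripper_force: 8.0
```

```bash
python3 f.py
```

```text
10.4333 [ 0.5861 -0.043   0.0689] [-6.77  1.81 16.18]
```

It's firm at 16 N with no further travel, so the head is on the board. Lifting away to check.

move_arm(
  moves=[
    [0,0,0,0,0,-0.004,0],
    [0,0,0,0,0,-0.012,0],
    [0,0,0,0,0,-0.04,0],
    [0,0,0,0,0,-0.08,0],
    [0,0,0,0,0,-0.12,0],
  ],
)

```text
clock: 10.85
eef_pos: [0.5856, -0.0431, 0.1631]
tool_rot: [-3.107, -0.46, 0.004]
ft_force: [0.4, 0.4, 0.3]
opening: 0.005
gripper_force: 0.0
```

move_arm(
  moves=[
    [0,0,0,-0.03,0.03,-0.03,0],
    [0,0,0,-0.06,0.06,-0.06,0],
    [0,0,0,-0.09,0.09,-0.08,0],
    [0,0,0,-0.12,0.12,-0.08,0],
    [0,0,0,-0.15,0.15,-0.08,0],
  ],
)

```text
clock: 11.27
eef_pos: [0.5067, -0.1946, 0.2289]
tool_rot: [3.105, 0.46, 0.005]
ft_force: [-0.1, -0.8, 0.5]
opening: -0.001
gripper_force: 0.0
```

```bash
python3 f.py; python3 - <<'E'
from h import *
for n,pts in(("top",[(187,195),(237,196),(286,197)]),("side",[(245,174),(266,205),(291,241)])):
    im,d=manip.get_image(n); cv2.imwrite(f"pics/{n}3.png",im[:,:,::-1])
    w=world(n,d); w0=world(n,np.load(n+".npz")["d"])
    for u,v in pts:
        s=np.s_[v-3:v+4,u-3:u+4]; print(n,np.median(w0[s][...,2]).round(4),np.median(w[s][...,2]).round(4))
im0=np.load("top.npz")["im"]; im,_=manip.get_image("top")
cv2.imwrite("pics/cmp.png",np.vstack([np.hstack([cv2.resize(a[100:300,140:335,::-1],None,fx=2,fy=2) for a in(im0,im)])]))
E
```

```text
11.6667 [ 0.5068 -0.1917  0.2269] [-0.47 -0.5  -0.05]
top 0.0599 0.0597
top 0.0598 0.0597
top 0.0595 0.0519
side 0.0594 0.0593
side 0.0593 0.0605
side 0.0597 0.27
```

View pics/cmp.png

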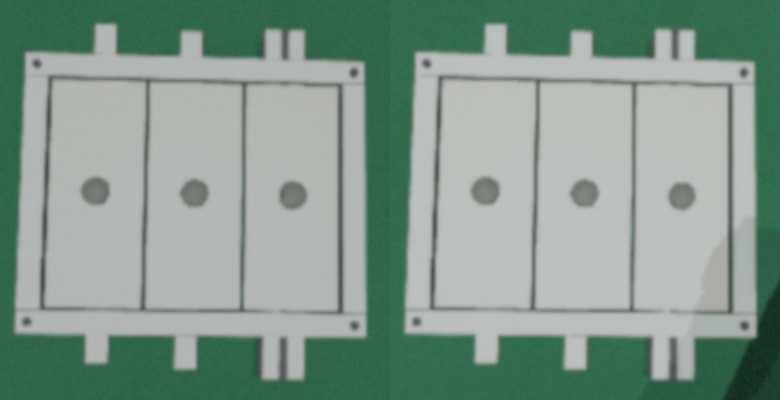

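View pics/side3.png

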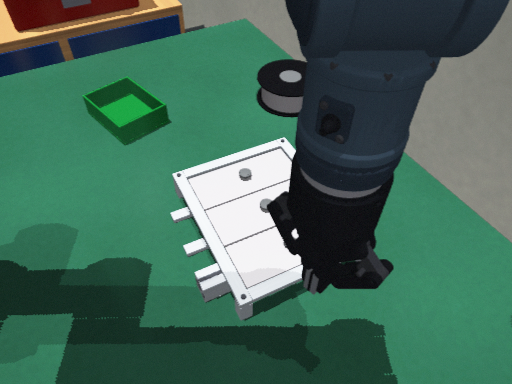

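The pictures show the bar and frame unmoved, and rivets a and b still standing. Rivet c dropped about 7.6 mm of the nominal 8, so I'll measure it again with averaged depth.

```bash
python3 - <<'E'
from h import *
W=[world("top",manip.get_image("top")[1])[...,2] for _ in range(20)]
w=np.mean(W,0)
for u,v in((187,195),(237,196),(286,197)):
    r=w[v-3:v+4,u-3:u+4]; b=[w[v-20:v-12,u-5:u+6].mean(),w[v+13:v+21,u-5:u+6].mean()]
    print(r.mean()*1e3,np.array(b)*1e3,(r.mean()-np.mean(b))*1e3, r.std()*1e3)
E
```

```text
61.96513601355938 [49.69370687 48.03916179] 13.098701684211303 8.12894974873214
63.93140068021795 [49.9350373  49.52437378] 14.201695138265343 11.183843933853675
56.51545657987891 [48.23279634 50.20102145] 7.298547681780843 12.026962558357685
```

```bash
python3 - <<'E'
from h import *
D=np.array([manip.get_image("top")[1] for _ in range(20)]); D[D==0]=np.nan
w=world("top",np.nanmedian(D,0))[...,2]
for u,v in((187,195),(237,196),(286,197)):
    r=np.median(w[v-3:v+4,u-3:u+4]); b=np.median(np.r_[w[v-20:v-12,u-5:u+6],w[v+13:v+21,u-5:u+6]])
    print(r*1e3,b*1e3,(r-b)*1e3)
E
```

```text
59.90054843710912 46.894379914809214 13.00616852229991
59.81246358485548 46.80487572914732 13.007587855708158
51.56378654827143 46.61384523699663 4.949941311274797
```

Rivet c's head top is 4.95 mm above the board, so it's fully home. Rivets a and b still stand at 13.0 mm. Handing in.

```bash
python3 -c "
from station import manip; print(manip.hand_in())"
```

```text
the job is handed in; nothing more can be done
None
```

I pressed board b about 5 mm (3.5 N) and it sprang back, then pushed rivet c fully home over the tall bar; rivets a and b still stand and the bar has not moved, and the job is handed in.

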